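# Tip the flip-lid tin of weld bosses into the parts tray

## Task

Pick up the slope-fronted flip-lid tin and turn it over above the open parts tray, so that its lid swings open by itself and all six steel bosses drop into the tray. Then set the empty tin down gently, upright and with its lid fallen shut, in the middle of the square rubber mat, and let go. Do not let the tools and other things around it be moved.

Things in the scene. Friction and masses are not known exactly. Their poses are not given: they have to be found in the camera images.
- tin: Steel tin, 0.25-0.4 kg, 90 mm long (x), 62 mm wide (y), 60 mm high; holds six bosses. Origin: centre of its underside, z up, x to its low sloping front, which faces the left (+y) within 0.28 rad. Back wall (x = -45) 60 mm high; flat roof from there to x = -10 mm; then a 45 degree slope down to a 5 mm sill at x = +45. The slope is the mouth, under the flip lid. Walls 2.5 mm. No pose while held; may slip a little.
- lid (a joint): Angle of the tin's flip lid in rad: 0 shut on the sloping front, up to 1.75 open. Free hinge, no catch or spring: gravity holds it shut while the tin is upright, swings it open when the mouth faces down, and lets it fall shut when the tin is upright again. The lid is a steel plate 78 x 62 x 2 mm, 40 g.
- tin_hinge (a point): Middle of the lid's hinge line on the tin (x = -10, y = 0, z = 60 mm of its frame), along the tin's y. Behind it the flat rigid side walls (y = +-31 mm) are full height, x = -45 to -10 mm, free to be pinched from behind and above, tilted. The tin empties with its z axis 10 to 20 degrees below level and its x axis pointing down; the lid then hangs up to 80 mm below the hinge.
- tray: Open aluminium parts tray fixed to the bench, 190 mm (x) by 160 mm (y) outside, 32 mm high, walls and floor 4 mm. Origin: centre of its underside, z up. Tray, mat and tin take three places on the bench (left, middle, right) in any order.
- mat: Flat square black rubber mat fixed to the bench, 140 x 140 mm, 5 mm thick. Origin: centre of its underside, z up; its top is 5 mm above the bench.
- boss0: Round dark steel weld boss (short cylinder), 16 mm diameter, 12 mm high, 14 g, one of six alike; at the start it stands on the tin's inner floor. Origin: centre of one flat face, z along its axis.
- boss1: Round dark steel weld boss (short cylinder), 16 mm diameter, 12 mm high, 14 g, one of six alike; at the start it stands on the tin's inner floor. Origin: centre of one flat face, z along its axis.
- boss2: Round dark steel weld boss (short cylinder), 16 mm diameter, 12 mm high, 14 g, one of six alike; at the start it stands on the tin's inner floor. Origin: centre of one flat face, z along its axis.
- boss3: Round dark steel weld boss (short cylinder), 16 mm diameter, 12 mm high, 14 g, one of six alike; at the start it stands on the tin's inner floor. Origin: centre of one flat face, z along its axis.
- boss4: Round dark steel weld boss (short cylinder), 16 mm diameter, 12 mm high, 14 g, one of six alike; at the start it stands on the tin's inner floor. Origin: centre of one flat face, z along its axis.
- boss5: Round dark steel weld boss (short cylinder), 16 mm diameter, 12 mm high, 14 g, one of six alike; at the start it stands on the tin's inner floor. Origin: centre of one flat face, z along its axis.
- wrench: Bystander, not to be moved: steel wrench 170 mm long lying along x between two of the places, under 20 mm high. Origin on its underside at mid-length.
- driver: Bystander, not to be moved: screwdriver 180 mm long lying along x between two of the places, under 35 mm high. Origin on its underside at mid-length.
- hammer: Bystander, not to be moved: hammer 260 mm long, lying along y at the far side. Origin on its underside at mid-length.
- fluxjar: Bystander, not to be moved: closed jar, 64 mm diameter, 75 mm high, at the far side. Origin: centre of its underside.
- offcut: Bystander, not to be moved: upright steel pipe offcut, 48 mm diameter, 70 mm high, at the far side. Origin: centre of its underside.
- rodtin: Bystander, not to be moved: closed flat box 63 x 113 x 39 mm, at the far side. Origin: centre of its underside.
- square: Bystander, not to be moved: small steel square, 100 mm long, 12 mm high, lying near the robot. Origin: centre of its stock's underside.
There are look-alikes about, which are no part of the job. What is shaped like the tin but purple or red is not meant. Of the things that look like the mat, take the one that is farthest from the robot's base at the start.

How it is judged (in metres and radians):
On the way:
1. the tin is held turned over above the tray with its lid swung open (angle between tin's own z axis and vertical above 1.4 rad and value of joint lid above 0.3 rad and height (world z) of tin above 0.06 m and horizontal distance between tin and tray below 0.14 m).
At the end, for the whole second after the job is handed in: All six bosses lie at rest inside the tray; the tin stands upright (within 3 degrees) at rest on the rubber mat, its centre within 35 mm of the mat's centre, its lid shut (within 0.1 rad) (x of boss0 in the frame of tray between -0.091 and 0.091 m and y of boss0 in the frame of tray between -0.076 and 0.076 m and z of boss0 in the frame of tray between 0 and 0.04 m and linear speed of each of boss0, boss1, boss2, boss3, boss4, boss5, tin below 0.02 m/s and x of boss1 in the frame of tray between -0.091 and 0.091 m and y of boss1 in the frame of tray between -0.076 and 0.076 m and z of boss1 in the frame of tray between 0 and 0.04 m and x of boss2 in the frame of tray between -0.091 and 0.091 m and y of boss2 in the frame of tray between -0.076 and 0.076 m and z of boss2 in the frame of tray between 0 and 0.04 m and x of boss3 in the frame of tray between -0.091 and 0.091 m and y of boss3 in the frame of tray between -0.076 and 0.076 m and z of boss3 in the frame of tray between 0 and 0.04 m and x of boss4 in the frame of tray between -0.091 and 0.091 m and y of boss4 in the frame of tray between -0.076 and 0.076 m and z of boss4 in the frame of tray between 0 and 0.04 m and x of boss5 in the frame of tray between -0.091 and 0.091 m and y of boss5 in the frame of tray between -0.076 and 0.076 m and z of boss5 in the frame of tray between 0 and 0.04 m and horizontal distance between tin and mat below 0.035 m and angle between tin's own z axis and vertical below 0.06 rad and height (world z) of tin between 0.002 and 0.009 m and value of joint lid below 0.1 rad); the robot touches nothing.
It fails at once if a bystander is moved by more than 30 mm (distance of any of wrench, driver, hammer, fluxjar, offcut, rodtin, square from where it was at the start of the episode above 0.03 m).
It fails at once if the tin is dropped or slammed onto the mat: it still moves at over 0.3 m/s when 8 mm or less above the mat (horizontal distance between tin and mat below 0.09 m and height (world z) of tin below 0.013 m and linear speed of tin above 0.3 m/s).
It also fails if it takes over 54 s, if anything falls off the work surface, if the arm or the gripper's body presses on something with over 40 N, if the wrist force passes 120 N, or if a joint passes its speed limit or range.

## Robot

A 6-joint arm with a two-finger parallel gripper is mounted at the origin on the work surface. World frame = base frame: x ahead of the robot, y to its left, z up, the work surface at z = 0. Lengths are in mm, angles in rad, forces in N, time in s.
With the tool pointing down it reaches from about 275 to 750 mm from the base axis. Payload 10.2 kg.
Tool frame: the origin (TCP) lies midway between the tips of the shut fingers; the grasp point (between the pads) lies 19 mm behind it; z points along the fingers, y is the line along which they close (so a half turn about z gives the same grasp; the last joint's range is limited). The gripper opens to 85 mm and grips with 20 to 120 N. Pads are 22 mm wide; open, the fingers measure 114 mm over their backs; the gripper's body (76 mm by 85 mm) begins 54 mm behind the grasp point. The pads swing forward as they close: fully open they stand 13 mm farther back than shut.
Start: joints at [1.107, 0.313, 1.498, -0, 1.331, -0.223], TCP at [125.214, 509.855, 231.294] pointing down, gripper open.
Joint ranges: [-2.94, 2.94], [-0.97, 2.17], [0.19, 2.56], [-1.23, 4.37], [0.02, 3.11], [-2.88, 2.88]. Speed limits (rad/s): [2.39, 2.39, 3.01, 3.14, 3.14, 3.14].

## Interface

Orientations are given as a unit quaternion [w, x, y, z].
In Python, from rig import ctrl gives the robot as it stands.
- The arm moves only by the tool send_rows, never from a script. Its argument "targets" is a list of rows, each a list of 7 numbers: the closure, from -1 (fully open) to 1 (shut), so that 0 is half open, then the shift along the tool's x, y, z in m, then the turn, a rotation vector about the tool's x, y, z in rad. In form: [[claw, dx, dy, dz, ax, ay, az], ...]. A call has exactly 10 rows; each row shifts and turns the commanded pose from where the row before left it, along the tool's axes as they then stand; what a row does not reach is not made up. A row lasts 1/8 s, in which the tool goes at most 62.5 mm and 10.7 degrees, less where a joint would pass 70% of its speed; a pose out of reach is approached as far as the arm can. A call with a gripper value outside its range is refused whole. The fingers move at their own pace and stop on an object; "squeeze" is the grip in N (left out, the last holds). Time passes only in rows, so rows that do not move let the fingers close, or fill a call up. It gives the time, the measured TCP pose, the force, the opening and the grip force at its end, in the units of the state.
- ctrl.sense(): the state, without advancing time (a new reading comes with each control period).
- ctrl.capture(name): name is "scene" or "top" or "wrist"; returns a dict with "img" (384x512x3 uint8, red, green, blue), "camera_matrix" (3x3 intrinsics, pixels), "R" (3x3) and "t" (3): a world point X has camera coordinates R X + t. Camera axes: x right, y down, z forward; pixel columns grow to the right and rows downward; lengths in mm; the calibration is good to about 2 mm. A picture is of the moment at which its call begins. There is no depth.
- ctrl.finish_job(): hands the job in; it is judged then, once.
Trained networks look in a picture, given as the dict that the camera call returned (one of the last four; its "shot" number tells which), for a name from the list of things; names that differ only in an ending like _2 or _b are one class to them, and where a whole thing is asked for, a point or a joint stands for the part that bears it (a point fixed in the world has none). Each returns a list of dicts, best first, with "score" (0 to 1); they miss things now and then, are a little off and sometimes report something else, mostly with a low value. They report only what shows in the picture. A call takes as long as a camera call. They do not tell look-alikes from the thing itself.
- ctrl.boxes_of(query, picture): "extent" ([left, top, width, height] in pixels, round what is visible of it).
- ctrl.landmark_of(query, picture): "point" ([column, row] in pixels: a listed point, or the origin of a listed thing).
The state is a dict: "time_s": time; "joints": joint angles; "dq": joint speeds; "tau": joint torques, N m; "eef_pos": TCP position; "ee_rot": TCP orientation; "force": force on the tool from outside, world axes, zero at the start; "wrist_torque": the same for the moment, N m; "grip_width": opening from 0.0 (shut) to 1.0 (fully open); "grip_force": force on a finger pad.
Only numpy, scipy, OpenCV 4.12 (cv2) and the standard library are available. Lean on these libraries where they do the work, as an engineer would, in place of code of your own. Each camera call takes 0.05 s, during which the arm holds its last target. There are 200 camera calls.

## Working session

There is one attempt and no reset: what is moved stays moved. The work goes in short steps, Python scripts to look and compute and a tool call to move; the robot and the scene stay as the last step left them, time stands still between calls to the robot, and variables do not carry over. Pictures are saved under pics/ and viewed, at most 10 in all, crops included, and the job is handed in when it is done.

Besides the shell and the picture viewer there is one more tool, called as name(argument=value, ...), one argument or row to a line, values as JSON. send_rows: Moves the arm, as the interface text tells. Its arguments: {"type":"object","properties":{"targets":{"type":"array"},"squeeze":{"type":"number"}},"required":["targets"]}

```bash
mkdir -p pics; ls
python3 - <<'E'
from rig import ctrl
import cv2,numpy as np,json
s=ctrl.sense(); print(s)
for n in ("scene","top"):
    p=ctrl.capture(n); cv2.imwrite(f"pics/{n}0.png",p["img"][:,:,::-1])
    print(n,p["camera_matrix"].tolist(),p["R"].tolist(),p["t"].tolist())
    for q in ("tin","tin_hinge","tray","mat","wrench","driver"):
        print(q,[(np.round(d["point"]).tolist(),round(d["score"],2)) for d in ctrl.landmark_of(q,p)])
        if q in("tin","mat","tray"): print('  box',[(np.round(d["extent"]).tolist(),round(d["score"],2)) for d in ctrl.boxes_of(q,p)])
E
```

```text
pics
{'time_s': 0.0, 'joints': array([ 1.10660074e+00,  3.13467258e-01,  1.49844516e+00,  1.06966718e-06,
        1.33099403e+00, -2.23417812e-01]), 'dq': array([ 0.00108161,  0.00070797,  0.00091579, -0.00138452, -0.00181958,
       -0.00024827]), 'tau': array([ 1.91136336e-03, -4.12269795e+01, -2.59741724e+01, -1.22052952e-04,
        4.17128336e-03,  3.38313203e-05]), 'eef_pos': array([125.09265561, 509.61358439, 230.72320468]), 'ee_rot': array([-2.21911911e-04,  1.20098391e-01,  9.92761777e-01, -6.18280120e-04]), 'force': array([-1.02516472,  0.03902266, -0.53539355]), 'wrist_torque': array([-0.05054749,  0.01645204, -0.05146377]), 'grip_force': 0.0, 'grip_width': 1.000422524644638}
scene [[365.624793272972, 0.0, 263.0217800358789], [0.0, 365.624793272972, 193.07816734652738], [0.0, 0.0, 1.0]] [[0.8425551949182588, 0.5382681092770449, -0.01918817478476449], [0.35624687284332435, -0.5836478381974665, -0.729687170338616], [-0.4039664702739666, 0.6079659887713617, -0.6835118487573228]] [-494.9488330358529, -132.06806355853846, 1435.1123693939621]
tin [([237.0, 203.0], 0.93), ([271.0
[... 925 characters left out ...]
, 0.63), ([262.0, 221.0], 0.6), ([259.0, 172.0], 0.58)]
  box [([297.0, 261.0, 43.0, 48.0], 0.94), ([246.0, 197.0, 40.0, 48.0], 0.93), ([240.0, 154.0, 40.0, 32.0], 0.67)]
tin_hinge [([321.0, 286.0], 0.85), ([260.0, 215.0], 0.68), ([152.0, 179.0], 0.6), ([264.0, 165.0], 0.58)]
tray [([371.0, 196.0], 0.57), ([262.0, 170.0], 0.55)]
  box [([335.0, 153.0, 77.0, 83.0], 0.61), ([177.0, 241.0, 34.0, 38.0], 0.41), ([126.0, 151.0, 54.0, 56.0], 0.28)]
mat [([153.0, 179.0], 0.92), ([108.0, 268.0], 0.61)]
  box [([125.0, 151.0, 58.0, 58.0], 0.79), ([85.0, 237.0, 54.0, 57.0], 0.63), ([338.0, 156.0, 70.0, 80.0], 0.57)]
wrench [([215.0, 203.0], 0.94)]
driver [([323.0, 206.0], 0.76), ([202.0, 259.0], 0.37)]
```

Run:
```python
import cv2,numpy as np
b=cv2.imread("pics/top0.png")
cv2.imwrite("pics/v1.png",cv2.resize(b,(800,600),interpolation=cv2.INTER_CUBIC))
```

```text
(no output)
```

View pics/v1.png

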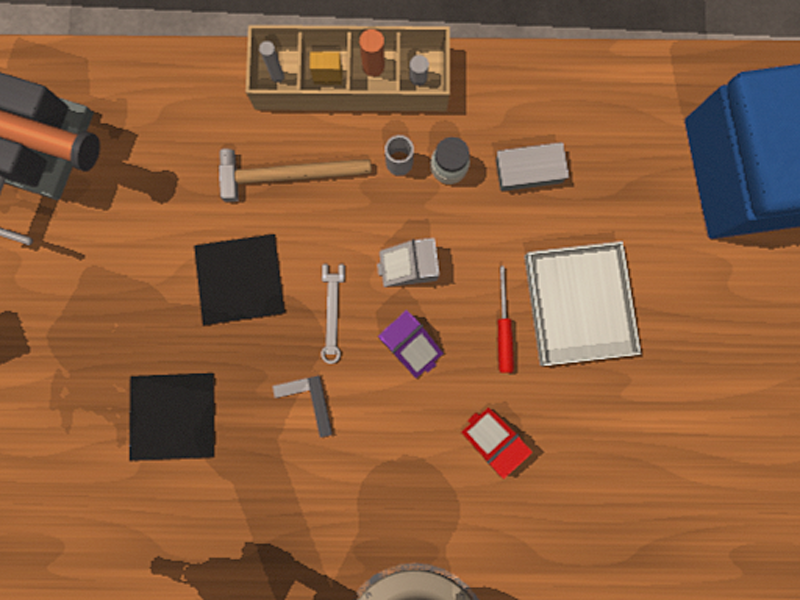

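View pics/scene0.png

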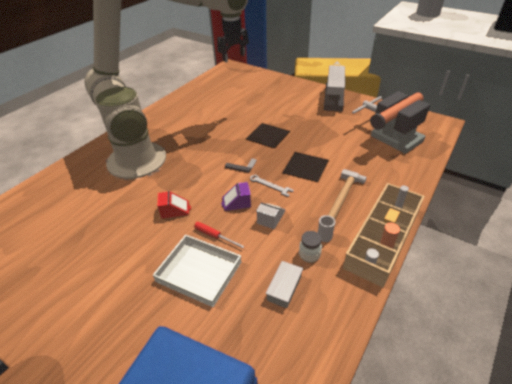

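The top view (800-px scale) shows three tin shapes: grey at (408,262), purple at (411,343) and red at (497,441). There are two mats, at (240,280) and (172,417), plus the tray at (583,303). I choose the grey tin and the farther mat at (240,280).

```bash
cat > h.py <<'E'
import numpy as np,cv2
def ray(p,uv,z):
    K,R,t=map(np.array,(p["camera_matrix"],p["R"],p["t"]))
    d=R.T@np.linalg.solve(K,[*uv,1.]); c=-R.T@t
    return c+d*(z-c[2])/d[2]
def proj(p,X):
    K,R,t=map(np.array,(p["camera_matrix"],p["R"],p["t"]))
    q=K@(R@np.array(X,float)+t); return q[:2]/q[2]
def rect(mask,box):
    x,y,w,h=map(int,box); m=np.zeros_like(mask); m[y-4:y+h+4,x-4:x+w+4]=mask[y-4:y+h+4,x-4:x+w+4]
    c=max(cv2.findContours(m,0,2)[0],key=cv2.contourArea); return cv2.boxPoints(cv2.minAreaRect(c)),cv2.contourArea(c)
E
python3 - <<'E'
from rig import ctrl
from h import *
p=ctrl.capture("top");img=p["img"].astype(int)
dark=(img.max(2)<60).astype(np.uint8)
grey=((img.max(2)-img.min(2)<45)&(img.max(2)>85)).astype(np.uint8)
for n,m,b,z in (("mat",dark,(125,151,58,58),5),("tray",grey,(335,153,77,83),32),("tin",grey,(240,152,44,34),60)):
    c,a=rect(m,b); W=np.array([ray(p,u,z) for u in c]); print(n,a,np.round(c,1).tolist(),np.round(W).tolist(),W.mean(0).round())
for n,uv,z in (("wrench",(215,203),0),("driver",(323,206),0),("purple",(262,221),0)): print(n,ray(p,uv,z).round())
s=ctrl.capture("scene")
cr=p["img"][145:195,230:290,::-1]; cv2.imwrite("pics/v2.png",cv2.resize(cr,None,fx=8,fy=8,interpolation=cv2.INTER_CUBIC))
cr=s["img"][185:235,225:300,::-1]; cv2.imwrite("pics/v3.png",cv2.resize(cr,None,fx=8,fy=8,interpolation=cv2.INTER_CUBIC))
E
```

```text
mat 2543.5 [[122.5999984741211, 157.1999969482422], [174.89999389648438, 149.60000610351562], [182.3000030517578, 199.89999389648438], [130.0, 207.60000610351562]] [[641.0, 386.0, 5.0], [664.0, 246.0, 5.0], [528.0, 222.0, 5.0], [506.0, 360.0, 5.0]] [585. 304.   5.]
tray 4601.5 [[335.1000061035156, 161.39999389648438], [399.5, 152.1999969482422], [410.1000061035156, 226.39999389648438], [345.70001220703125, 235.60000610351562]] [[630.0, -178.0, 32.0], [656.0, -347.0, 32.0], [462.0, -367.0, 32.0], [437.0, -202.0, 32.0]] [ 546. -274.   32.]
tin 831.0 [[238.6999969482422, 158.39999389648438], [277.29998779296875, 150.1999969482422], [282.70001220703125, 175.39999389648438], [244.0, 183.60000610351562]] [[630.0, 72.0, 60.0], [652.0, -26.0, 60.0], [587.0, -40.0, 60.0], [565.0, 58.0, 60.0]] [608.  16.  60.]
wrench [521. 136.   0.]
driver [ 515. -151.    0.]
purple [474.  11.   0.]
```

View pics/v2.png

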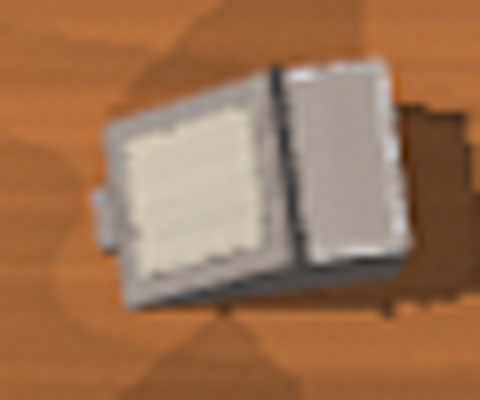

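The crop shows the grey tin. Its roof has corners at (283,68), (386,62), (408,250) and (306,264), and the cream lid slopes down to a tab at (103,220), which faces left. That is the right tin, so next I fit its pose.

Run:
```python
from rig import ctrl
from h import *
from scipy.optimize import least_squares
p=ctrl.capture("top")
uv=np.array([(280,68),(386,62),(408,250),(303,264),(106,130),(128,305)])/8+[230-.5,145-.5]
L=np.array([(-10,-31,60),(-45,-31,60),(-45,31,60),(-10,31,60),(45,-31,6),(45,31,6)]) # top img: up=+x ; tin x=+y => tin y=-x
f=lambda q:np.concatenate([proj(p,[q[0]+np.cos(q[2])*l[0]-np.sin(q[2])*l[1],q[1]+np.sin(q[2])*l[0]+np.cos(q[2])*l[1],l[2]])-u for l,u in zip(L,uv)])
r=least_squares(f,[600,10,1.5]);print(r.x,r.fun.round(1))
```

```text
[610.91500624  13.80180016   1.69570692] [-0.4  0.6 -0.1 -0.2  0.2  0.1 -0.4 -0.1  0.5 -0.6  0.3  0.3]
```

send_rows(
  targets=[
    [-1,0,0,-0.02,0,0,0],
    [-1,0,0,-0.02,0,0,0],
    [-1,0,0,0,0,0.15,0],
    [-1,0,0,0,0,0.15,0],
    [-1,0,0,0,0,0.15,0],
    [-1,0,0,0,0,0.15,0],
    [-1,0,0,0,0,0,0],
    [-1,0,0,0,0,0,0],
    [-1,0,0,0,0,0,0],
    [-1,0,0,0,0,0,0],
  ],
)

```text
time_s: 2.4
eef_pos: [124.6, 510.0, 271.7]
ee_rot: [-0.293, 0.114, 0.949, 0.036]
force: [-0.6, -0.2, -0.3]
grip_width: 0.997
grip_force: 0.0
```

```bash
python3 -c "
from rig import ctrl
s=ctrl.sense()
for k in('time_s','joints','eef_pos','ee_rot'):print(k,s[k].__repr__())"
```

```text
time_s 2.4
joints array([ 0.84814703,  0.35831382,  1.4456093 ,  0.52411464,  1.63416116,
       -0.52915673])
eef_pos array([124.64876571, 510.00062478, 271.66448894])
ee_rot array([-0.29277669,  0.11413511,  0.94867654,  0.03560621])
```

```bash
cat > kin.py <<'E'
import numpy as np
from scipy.spatial.transform import Rotation as R
from scipy.optimize import least_squares
LO=np.array([-2.94,-.97,.19,-1.23,.02,-2.88]);HI=np.array([2.94,2.17,2.56,4.37,3.11,2.88])
D=[([1.10660074,.313467258,1.49844516,0,1.33099403,-.223417812],[125.09,509.61,230.72],[-2.2e-4,.120098,.99276,-6e-4]),
([0.84814703,0.35831382,1.4456093,0.52411464,1.63416116,-0.52915673],[124.649,510.0,271.664],[-.29277669,.11413511,.94867654,.03560621])]
def fk(q,P):
    d1,a2,a3,L3,L6=P; A=R.from_euler
    r2=A('z',q[0])*A('y',q[1]); r3=r2*A('y',q[2]); r6=r3*A('z',q[3])*A('y',q[4])*A('z',q[5]+np.pi/2)
    return np.array([0,0,d1])+r2.apply([0,0,a2])+r3.apply([a3,0,L3])+r6.apply([0,0,L6]),r6
def fit():
    f=lambda P:np.concatenate([fk(q,P)[0]-p for q,p,_ in D]+[0.001*(np.array(P)-[330,400,0,400,250])])
    r=least_squares(f,[330,400,0,400,250]);return r
def toolR(h,el,flip=1): # tool pointing azimuth h, elevation el; closing axis horizontal
    z=np.array([np.cos(el)*np.cos(h),np.cos(el)*np.sin(h),np.sin(el)]); y=flip*np.array([-np.sin(h),np.cos(h),0])
    return R.from_matrix(np.column_stack([np.cross(y,z),y,z]))
def ik(p,r,q0,P):
    f=lambda q:np.concatenate([(fk(q,P)[0]-p)/100,(fk(q,P)[1].inv()*r).as_rotvec()])
    s=least_squares(f,np.clip(q0,LO+.01,HI-.01),bounds=(LO,HI));return s.x,s.cost
E
python3 - <<'E'
from kin import *
r=fit();print(r.x,r.fun.round(2)); 
for q,p,o in D:
    x,rr=fk(q,r.x); o=np.array(o); print((rr.inv()*R.from_quat([*o[1:],o[0]])).magnitude())
P=r.x
h=1.696
g=np.array([611-28*np.cos(h),14-28*np.sin(h),42])
for fl in(1,-1):
  for el in(-.8,-1.1,-1.3):
    rr=toolR(h,el,fl); p=g+rr.apply([0,0,19])
    print(fl,el,p.round(),*[(x.round(2),round(c,4)) for x,c in (ik(p,rr,q0,P) for q0 in ([0,.8,1,1.5,1.5,0],[0,.8,1,-1,1.5,0]))])
E
```

```text
[-4413.74496135  2459.16411132 -2650.03188492  -905.94146529
   487.26952002] [103.56 -52.93  -2.71   0.96   0.41   2.71  -4.74   2.06  -2.65  -1.31
   0.24]
3.7016288194177384e-05
5.098808896642928e-09
1 -0.8 [613.  -1.  28.] (array([-0.48,  0.58,  1.1 ,  0.65,  1.89,  2.61]), np.float64(0.0)) (array([-0.48,  0.58,  1.1 ,  0.65,  1.89,  2.61]), np.float64(0.0))
1 -1.1 [613.  -5.  25.] (array([-0.34,  0.53,  1.18,  0.42,  1.66,  2.67]), np.float64(0.0)) (array([-0.34,  0.53,  1.18,  0.42,  1.66,  2.67]), np.float64(0.0))
1 -1.3 [614.  -9.  24.] (array([-0.22,  0.5 ,  1.21,  0.26,  1.53,  2.78]), np.float64(0.0)) (array([ 0.04,  0.48,  1.22, -0.05,  1.41, -2.88]), np.float64(0.1119))
-1 -0.8 [613.  -1.  28.] (array([-0.48,  0.58,  1.1 ,  0.65,  1.89, -0.53]), np.float64(0.0)) (array([-0.48,  0.58,  1.1 ,  0.65,  1.89, -0.53]), np.float64(0.0))
-1 -1.1 [613.  -5.  25.] (array([-0.34,  0.53,  1.18,  0.42,  1.66, -0.47]), np.float64(0.0)) (array([-0.34,  0.53,  1.18,  0.42,  1.66, -0.47]), np.float64(0.0))
-1 -1.3 [614.  -9.  24.] (array([-0.22,  0.5 ,  1.21,  0.26,  1.53, -0.36]), np.float64(0.0)) (array([-0.22,  0.5 ,  1.21,  0.26,  1.53, -0.36]), np.float64(0.0))
```

```bash
cat > go.py <<'E'
from kin import *
from rig import ctrl
def st():
    s=ctrl.sense(); o=s["ee_rot"]; return s,np.array(s["eef_pos"]),R.from_quat([*o[1:],o[0]])
def plan(p,r):
    s,p0,r0=st(); t=r0.inv().apply(np.array(p)-p0)/1000; w=(r0.inv()*r).as_rotvec()
    t2=(r.inv()).apply(np.array(p)-p0)/1000
    print("t",s["time_s"],"pos",p0.round(1),"J",s["joints"].round(3).tolist(),"F",np.round(s["force"],1),"gw",round(s["grip_width"],3))
    print("shift then turn:",t.round(4),w.round(4),"|t|",np.linalg.norm(t).round(4),"|w|",np.linalg.norm(w).round(3),"| turn first, then shift",t2.round(4))
E
python3 - <<'E'
from go import *
plan([570,-60,260],toolR(1.696,-.8,-1))
E
```

```text
t 2.4 pos [124.6 510.  271.7] J [0.848, 0.358, 1.446, 0.524, 1.634, -0.529] F [-0.6 -0.2 -0.3] gw 0.997
shift then turn: [-0.4755 -0.448  -0.3107] [-0.7631  0.1502  0.9355] |t| 0.7234 |w| 1.217 | turn first, then shift [-0.4537  0.3707 -0.4244]
```

send_rows(
  targets=[
    [-1,-0.034,-0.032,-0.022,0,0,0],
    [-1,-0.034,-0.032,-0.022,0,0,0],
    [-1,-0.034,-0.032,-0.022,0,0,0],
    [-1,-0.034,-0.032,-0.022,0,0,0],
    [-1,-0.034,-0.032,-0.022,0,0,0],
    [-1,-0.034,-0.032,-0.022,0,0,0],
    [-1,-0.034,-0.032,-0.022,0,0,0],
    [-1,-0.034,-0.032,-0.022,0,0,0],
    [-1,-0.034,-0.032,-0.022,0,0,0],
    [-1,-0.034,-0.032,-0.022,0,0,0],
  ],
)

```text
time_s: 3.65
eef_pos: [442.9, 101.3, 261.1]
ee_rot: [-0.293, 0.115, 0.949, 0.035]
force: [0.0, 0.2, 0.4]
grip_width: 1.004
grip_force: 0.0
```

Run:
```python
from go import *
s,p,r=st(); print([s["joints"].tolist(),p.tolist(),s["ee_rot"].tolist()])
plan([570,-60,260],toolR(1.696,-.8,-1))
```

```text
[[-0.08491672939332778, 0.4599604667443552, 1.3251300926782539, 0.09379526323648489, 1.9483608975635731, -1.407231520332389], [442.92611672688696, 101.32513053906554, 261.09022032703047], [-0.29292004176446523, 0.11461100905202677, 0.9485887461480038, 0.03523572644544377]]
t 3.65 pos [442.9 101.3 261.1] J [-0.085, 0.46, 1.325, 0.094, 1.948, -1.407] F [0.  0.2 0.4] gw 1.004
shift then turn: [-0.1343 -0.1264 -0.0903] [-0.7634  0.1507  0.9343] |t| 0.2054 |w| 1.216 | turn first, then shift [-0.127   0.1059 -0.1218]
```

send_rows(
  targets=[
    [-1,0,0,0,-0.095,0.019,0.117],
    [-1,0,0,0,-0.095,0.019,0.117],
    [-1,0,0,0,-0.095,0.019,0.117],
    [-1,0,0,0,-0.095,0.019,0.117],
    [-1,0,0,0,-0.095,0.019,0.117],
    [-1,0,0,0,-0.095,0.019,0.117],
    [-1,0,0,0,-0.095,0.019,0.117],
    [-1,0,0,0,-0.095,0.019,0.117],
    [-1,0,0,0,0,0,0],
    [-1,0,0,0,0,0,0],
  ],
)

```text
time_s: 4.9
eef_pos: [442.2, 102.6, 261.1]
ee_rot: [-0.283, 0.612, 0.696, 0.247]
force: [0.3, -0.7, -0.1]
grip_width: 1.0
grip_force: 0.0
```

Run:
```python
from go import *
s,p,r=st(); print([s["joints"].tolist(),p.tolist(),s["ee_rot"].tolist()])
plan([570,-60,260],toolR(1.696,-.8,-1))
```

```text
[[-0.40571408628053873, 0.23492354904808968, 1.7158338124408066, 0.641841703114571, 1.6355217783634695, -0.6400302367080374], [442.2269388593171, 102.61513671343374, 261.112181733316], [-0.2829363607910567, 0.61236170954746, 0.6958256357358854, 0.24654986731932385]]
t 4.9 pos [442.2 102.6 261.1] J [-0.406, 0.235, 1.716, 0.642, 1.636, -0.64] F [ 0.3 -0.7 -0.1] gw 1.0
shift then turn: [-0.1282  0.1058 -0.1231] [-0.005   0.0014  0.0002] |t| 0.2068 |w| 0.005 | turn first, then shift [-0.128   0.1065 -0.1227]
```

```bash
python3 - <<'E'
s=open('kin.py').read()
s=s.replace("([0.84814703","([-0.08491672939332778, 0.4599604667443552, 1.3251300926782539, 0.09379526323648489, 1.9483608975635731, -1.407231520332389], [442.92611672688696, 101.32513053906554, 261.09022032703047],0),\n([-0.40571408628053873, 0.23492354904808968, 1.7158338124408066, 0.641841703114571, 1.6355217783634695, -0.6400302367080374], [442.2269388593171, 102.61513671343374, 261.112181733316],0),\n([0.84814703",1)
s=s.replace("d1,a2,a3,L3,L6=P","d1,a2,a3,L3,L6,b2,b4=P").replace("[a3,0,L3])","[a3,b2,L3])+(r3*A('z',q[3])).apply([0,b4,0])").replace("[330,400,0,400,250]","[330,400,0,400,250,0,0]")
open('kin.py','w').write(s)
E
cat > t.py <<'E'
from go import *
P=fit().x
h=1.696; f=np.array([np.cos(h),np.sin(h),0]); up=np.array([0,0,1.]); tiny=np.array([-np.sin(h),np.cos(h),0])
def show(n,p,r,q0s):
    for q0 in q0s:
        x,c=ik(p,r,q0,P); print(n,np.round(p),x.round(2),"%.5f"%c)
    return x
E
python3 - <<'E'
from t import *
print(fit().x.round(1),fit().fun.round(2))
q0=D[1][0]; q0=st()[0]["joints"]
rg=toolR(h,-.8,-1); Rt=R.from_euler('z',h)
gl=np.array([-28,0,42]); tip=lambda O,Rtin,r: np.array(O)+Rtin.apply(gl)+r.apply([0,0,19])
xg=show("grasp",tip([611,14,0],Rt,rg),rg,[q0])
show("lift",tip([611,14,200],Rt,rg),rg,[q0])
show("place",tip([585,304,5],Rt,rg),rg,[q0])
for yaw in(h,2.1,2.4,2.7,3.1):
    Ry=R.from_euler('zy',[0,0]) ; Rd=R.from_euler('z',yaw)*R.from_euler('y',np.radians(105)); rd=Rd*Rt.inv()*rg
    O=np.array([546,-274,130])-25*np.array([np.cos(yaw),np.sin(yaw),0])
    show(f"dump{yaw:.2f}",tip(O,Rd,rd),rd,[q0,[-.5,.5,1.5,0,1,0],[-.5,.5,1.5,3,1,0]])
E
```

```text
[201.3 438.9  39.  397.5 255.3 116.3   0. ] [ 0.    0.    0.   -0.    0.   -0.   -0.   -0.   -0.    0.   -0.    0.
 -0.13  0.04  0.04 -0.    0.01  0.12  0.  ]
grasp [613.  -1.  28.] [-0.45  0.91  1.27  0.63  1.47 -0.81] 0.00000
lift [613.  -1. 228.] [-0.45  0.67  1.14  0.64  1.77 -0.59] 0.00000
place [587. 289.  33.] [-0.01  0.83  1.42  0.84  1.18 -0.59] 0.00000
dump1.70 [ 545. -268.  137.] [-0.33  0.59  1.66 -1.23  0.93  0.4 ] 0.00892
dump1.70 [ 545. -268.  137.] [-0.33  0.59  1.66 -1.23  0.93  0.4 ] 0.00892
dump1.70 [ 545. -268.  137.] [-0.36  0.58  1.91  4.37  0.85  1.  ] 0.02930
dump2.10 [ 543. -269.  137.] [-0.47  0.42  1.85 -1.23  0.47  0.05] 0.03363
dump2.10 [ 543. -269.  137.] [-0.47  0.42  1.85 -1.23  0.47  0.05] 0.03363
dump2.10 [ 543. -269.  137.] [-0.44  0.47  1.98  4.25  0.58  0.86] 0.00000
dump2.40 [ 541. -270.  137.] [-0.65  0.34  1.98 -1.23  0.02 -0.28] 0.03281
dump2.40 [ 541. -270.  137.] [-0.65  0.34  1.98 -1.23  0.02 -0.28] 0.03281
dump2.40 [ 541. -270.  137.] [-0.6   0.41  2.1   3.43  0.44  1.38] 0.00000
dump2.70 [ 540. -271.  137.] [-0.71  0.33  1.98  1.16  0.13 -2.88] 0.04155
dump2.70 [ 540. -271.  137.] [-0.71  0.33  1.98  1.16  0.13 -2.88] 0.04155
dump2.70 [ 540. -271.  137.] [-0.79  0.39  2.14  2.49  0.51  1.99] 0.00000
dump3.10 [ 540. -274.  137.] [-0.82  0.35  1.88  0.89  0.52 -2.88] 0.08788
dump3.10 [ 540. -274.  137.] [-0.82  0.35  1.88  0.89  0.52 -2.88] 0.08788
dump3.10 [ 540. -274.  137.] [-0.98  0.43  2.05  1.73  0.79  2.33] 0.00000
```

```bash
cat >> t.py <<'E'
rg=toolR(h,-.8,-1); Rt=R.from_euler('z',h); gl=np.array([-28,0,42]); TO=24
tip=lambda O,Rtin: np.array(O)+Rtin.apply(gl)+(Rtin*Rt.inv()*rg).apply([0,0,TO])
def Rtin(yaw,deg): return R.from_euler('z',yaw)*R.from_euler('y',np.radians(deg))
def tr(Rtn): return Rtn*Rt.inv()*rg
E
python3 - <<'E'
from t import *
q=st()[0]["joints"]
for x,y,z in ((640,-60,150),):pass
T=[546,-274]
for yaw in(2.8,3.1,3.5):
    fd=np.array([np.cos(yaw),np.sin(yaw),0]); O=np.array([*T,130])-25*fd
    pe=tip(O,Rtin(yaw,105)); 
    qq,c=ik(tip([611,14,200],Rt),rg,q,P)
    print(yaw,"end tcp",pe.round())
    ps=tip([611,14,200],Rt)
    pm=pe+[0,0,20]
    N=10; seq=[(ps+(pm-ps)*k/6,rg) for k in range(1,7)]+[(pm,tr(Rtin(h+(yaw-h)*k/8,0))) for k in range(1,9)]+[(pe+[0,0,20*(1-k/10)],tr(Rtin(yaw,105*k/10))) for k in range(1,11)]
    for i,(p,r) in enumerate(seq):
        qn,c=ik(p,r,qq,P); print(i,qn.round(2),"%.4f"%c,"dmax",np.abs((qn-qq)/[2.39,2.39,3.01,3.14,3.14,3.14]/.7/.125).max().round(2)) if i in(0,5,9,13,16,18,20,21,22,23) else 0; qq=qn
import sys
p=ctrl.capture("top"); from h import *
for n in("fluxjar","offcut","rodtin","square"):
    d=ctrl.landmark_of(n,p)[:2]; print(n,[(ray(p,e["point"],0).round().tolist(),round(e["score"],2)) for e in d])
print("pre",tip([611,14,0],Rt)-90*rg.apply([0,0,1]), "grasp",tip([611,14,0],Rt))
plan(tip([611,14,0],Rt)-90*rg.apply([0,0,1]),rg)
E
```

```text
2.8 end tcp [ 544. -273.  134.]
0 [-0.52  0.69  1.16  0.61  1.78 -0.66] 0.0000 dmax 0.34
5 [-0.83  0.89  0.95  0.44  1.94 -0.93] 0.0000 dmax 0.28
9 [-0.71  1.03  0.67  0.16  2.2  -1.35] 0.0000 dmax 0.43
13 [-0.59  1.07  0.59 -0.21  2.23 -1.88] 0.0000 dmax 0.48
16 [-0.63  0.69  1.14 -0.06  1.52 -1.85] 0.0000 dmax 0.86
18 [-0.68  0.5   1.47  0.06  1.04 -1.93] 0.0000 dmax 0.89
20 [-0.74  0.37  1.77  0.37  0.55 -2.24] 0.0000 dmax 0.87
21 [-0.77  0.34  1.91  0.86  0.36 -2.74] 0.0000 dmax 1.8
22 [-0.76  0.34  1.94  1.04  0.29 -2.88] 0.0101 dmax 0.66
23 [-0.74  0.34  1.95  1.08  0.22 -2.88] 0.0503 dmax 0.23
3.1 end tcp [ 544. -274.  134.]
0 [-0.52  0.69  1.16  0.61  1.78 -0.66] 0.0000 dmax 0.34
5 [-0.83  0.89  0.95  0.44  1.94 -0.93] 0.0000 dmax 0.28
9 [-0.68  1.06  0.62  0.06  2.24 -1.49] 0.0000 dmax 0.59
13 [-0.52  1.03  0.67 -0.39  2.12 -2.14] 0.0000 dmax 0.53
16 [-0.61  0.68  1.16 -0.12  1.49 -2.12] 0.0000 dmax 0.78
18 [-0.7   0.5   1.46  0.1   1.06 -2.27] 0.0000 dmax 0.77
20 [-0.81  0.39  1.74  0.55  0.7  -2.7 ] 0.0000 dmax 0.99
21 [-0.83  0.37  1.82  0.76  0.62 -2.88] 0.0037 dmax 0.76
[... 598 characters left out ...]
3 dmax 0.33
22 [-0.85  0.45  1.66  0.62  0.89 -2.88] 0.0944 dmax 0.32
23 [-0.87  0.45  1.68  0.71  0.89 -2.88] 0.1699 dmax 0.32
fluxjar [([792.0, -51.0, 0.0], 0.71)]
offcut [([806.0, 33.0, 0.0], 0.83), ([380.0, 159.0, 0.0], 0.51)]
rodtin [([796.0, -197.0, 0.0], 0.74), ([604.0, 15.0, 0.0], 0.21)]
square [([376.0, 157.0, 0.0], 0.62), ([798.0, 26.0, 0.0], 0.51)]
pre [620.23871679 -59.40352546  89.345502  ] grasp [612.40849046   2.80925048  24.78345382]
t 5.15 pos [442.2 102.7 260.8] J [-0.406, 0.235, 1.717, 0.643, 1.635, -0.639] F [-0.5  0.5 -0.5] gw 1.002
shift then turn: [-0.2505  0.1568 -0.0051] [-0.0045  0.0004 -0.0018] |t| 0.2956 |w| 0.005 | turn first, then shift [-0.2508  0.1564 -0.0046]
```

send_rows(
  targets=[
    [-1,0,0,0,0,0,0.185],
    [-1,0,0,0,0,0,0.185],
    [-1,0,0,0,0,0,0.185],
    [-1,0,0,0,0,0,0.185],
    [-1,0,0,0,0,0,0.185],
    [-1,0,0,0,0,0,0.185],
    [-1,0,0,0,0,0,0.185],
    [-1,0,0,0,0,0,0.185],
    [-1,0,0,0,0,0,0.185],
    [-1,0,0,0,0,0,0.185],
  ],
)

```text
time_s: 6.4
eef_pos: [442.1, 102.6, 260.8]
ee_rot: [-0.367, 0.924, -0.074, -0.079]
force: [-0.2, -0.7, -1.0]
grip_width: 1.001
grip_force: 0.0
```

send_rows(
  targets=[
    [-1,0,0,0,0,0,0.185],
    [-1,0,0,0,0,0,0.185],
    [-1,0,0,0,0,0,0.185],
    [-1,0,0,0,0,0,0.185],
    [-1,0,0,0,0,0,0.185],
    [-1,0,0,0,0,0,0.185],
    [-1,0,0,0,0,0,0.185],
    [-1,0,0,0,0,0,0],
    [-1,0,0,0,0,0,0],
    [-1,0,0,0,0,0,0],
  ],
)

```text
time_s: 7.65
eef_pos: [442.1, 102.6, 260.9]
ee_rot: [-0.247, 0.694, -0.614, -0.283]
force: [-0.2, -0.2, 0.5]
grip_width: 1.002
grip_force: 0.0
```

```bash
sed -i 's/rg=toolR(h,-.8,-1)/rg=toolR(h,-.8,1)/' t.py
python3 - <<'E'
from t import *
plan(tip([611,14,0],Rt)-90*rg.apply([0,0,1]),rg)
E
```

```text
t 7.65 pos [442.1 102.6 260.9] J [-0.407, 0.234, 1.718, 0.643, 1.635, 2.504] F [-0.2 -0.2  0.5] gw 1.002
shift then turn: [ 0.2501 -0.1575 -0.0049] [ 0.0036 -0.0004 -0.0041] |t| 0.2956 |w| 0.005 | turn first, then shift [ 0.2507 -0.1565 -0.0044]
```

send_rows(
  targets=[
    [-1,0.036,-0.0225,-0.0007,0.0036,0,-0.004],
    [-1,0.036,-0.0225,-0.0007,0,0,0],
    [-1,0.036,-0.0225,-0.0007,0,0,0],
    [-1,0.036,-0.0225,-0.0007,0,0,0],
    [-1,0.036,-0.0225,-0.0007,0,0,0],
    [-1,0.036,-0.0225,-0.0007,0,0,0],
    [-1,0.035,-0.0215,-0.0007,0,0,0],
    [-1,0,0,0,0,0,0],
    [-1,0,0,0,0,0,0],
    [-1,0,0,0,0,0,0],
  ],
)

```text
time_s: 8.9
eef_pos: [619.5, -59.8, 90.4]
ee_rot: [-0.248, 0.695, -0.613, -0.281]
force: [0.4, -0.1, 0.5]
grip_width: 0.995
grip_force: 0.0
```

Run:
```python
from t import *
from h import proj
plan(tip([611,14,0],Rt),rg)
p=ctrl.capture("wrist"); im=p["img"][:,:,::-1].copy()
for l in ((-10,-31,60),(-45,-31,60),(-45,31,60),(-10,31,60),(45,-31,5),(45,31,5),(-45,31,0),(-45,-31,0)):
    u=proj(p,Rt.apply(l)+[611,14,0]); print(l,u.round()); __import__('cv2').circle(im,tuple(int(v) for v in u),3,(0,255,0),1)
__import__('cv2').imwrite("pics/w1.png",im)
```

```text
t 8.9 pos [619.5 -59.8  90.4] J [-0.524, 0.868, 1.163, 0.589, 1.629, 2.368] F [ 0.4 -0.1  0.5] gw 0.995
shift then turn: [ 0.0004 -0.0007  0.091 ] [-0.0005 -0.001  -0.0006] |t| 0.091 |w| 0.001 | turn first, then shift [ 0.0005 -0.0008  0.091 ]
(-10, -31, 60) [215. 236.]
(-45, -31, 60) [208. 219.]
(-45, 31, 60) [300. 219.]
(-10, 31, 60) [294. 236.]
(45, -31, 5) [225. 204.]
(45, 31, 5) [285. 204.]
(-45, 31, 0) [294. 147.]
(-45, -31, 0) [214. 147.]
```

View pics/w1.png

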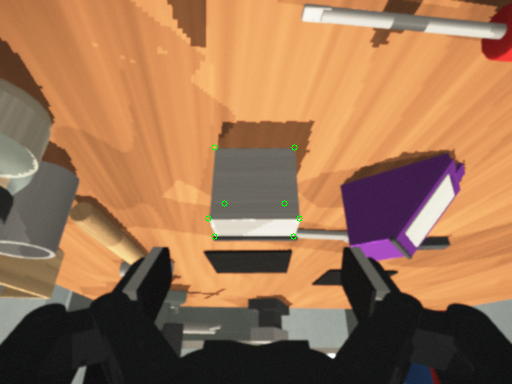

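The wrist view shows the grey tin's back wall and roof at (213–300, 147–237), and the overlaid model corners sit on its edges. The purple tin is clear of the fingers at (400,205). I advance and grip.

send_rows(
  targets=[
    [-1,0,0,0.025,0,0,0],
    [-1,0,-0.0007,0.025,0,0,0],
    [-1,0,0,0.025,0,0,0],
    [-1,0,0,0.016,0,0,0],
    [-1,0,0,0,0,0,0],
    [1,0,0,0,0,0,0],
    [1,0,0,0,0,0,0],
    [1,0,0,0,0,0,0],
    [1,0,0,0,0,0,0],
    [1,0,0,0,0,0,0],
  ],
  squeeze=80,
)

```text
time_s: 10.2
eef_pos: [613.0, 1.6, 25.0]
ee_rot: [-0.249, 0.694, -0.614, -0.281]
force: [-0.3, -5.3, 6.0]
grip_width: 0.718
grip_force: 87.7
```

Run:
```python
from t import *
plan(tip([611,14,170],Rt),rg); s=st()[0]; print(s["grip_force"])
```

```text
t 10.2 pos [613.    1.6  25. ] J [-0.446, 0.91, 1.279, 0.631, 1.459, 2.333] F [-0.3 -5.3  6. ] gw 0.718
shift then turn: [-0.119   0.0004 -0.1211] [-0.002  -0.0014 -0.0015] |t| 0.1698 |w| 0.003 | turn first, then shift [-0.1192  0.0005 -0.1209]
87.65748739242554
```

send_rows(
  targets=[
    [1,-0.005,0,-0.005,0,0,0],
    [1,-0.012,0,-0.012,0,0,0],
    [1,-0.016,0,-0.016,0,0,0],
    [1,-0.02,0,-0.02,0,0,0],
    [1,-0.02,0,-0.02,0,0,0],
    [1,-0.018,0,-0.018,0,0,0],
    [1,-0.015,0,-0.015,0,0,0],
    [1,-0.01,0,-0.01,0,0,0],
    [1,-0.004,0,-0.004,0,0,0],
    [1,0,0,0,0,0,0],
  ],
)

```text
time_s: 11.45
eef_pos: [612.2, 5.2, 193.4]
ee_rot: [-0.248, 0.694, -0.614, -0.282]
force: [0.1, -0.3, -6.3]
grip_width: 0.717
grip_force: 87.3
```

Run:
```python
from t import *
from h import proj
import cv2
yaw=3.1; fd=np.array([np.cos(yaw),np.sin(yaw),0]); O=np.array([546,-274,130])-20*fd
pe=tip(O,Rtin(yaw,105)); pm=pe+[0,0,30]
s,p0,r0=st(); print(p0,pm,"gf",s["grip_force"],(rg.inv()*r0).as_rotvec())
plan(pm,rg)
print("yaw w",(rg.inv()*tr(Rtin(yaw,0))).as_rotvec(),"pitch w",(tr(Rtin(yaw,0)).inv()*tr(Rtin(yaw,105))).as_rotvec())
q=s["joints"]; seq=[(p0+(pm-p0)*k/8,rg) for k in range(1,9)]+[(pm,tr(Rtin(h+(yaw-h)*k/9,0))) for k in range(1,10)]+[(pm,tr(Rtin(yaw,105*k/12))) for k in range(1,13)]
for i,(p,r) in enumerate(seq):
    qn,c=ik(p,r,q,P); print(i,qn.round(2),"%.4f"%c,np.abs((qn-q)/[2.39,2.39,3.01,3.14,3.14,3.14]/.7/.125).max().round(2)) if i>7 and i%3==1 else 0; q=qn
sc=ctrl.capture("scene"); cv2.imwrite("pics/s2.png",cv2.resize(sc["img"][100:300,120:380,::-1],None,fx=3,fy=3))
```

```text
[612.22749951   5.16896279 193.36999747] [ 539.14772311 -273.71483116  164.48028519] gf 87.32831597328186 [-0.00026441  0.00021792  0.00251755]
t 11.45 pos [612.2   5.2 193.4] J [-0.442, 0.696, 1.193, 0.634, 1.702, 2.514] F [ 0.1 -0.3 -6.3] gw 0.717
shift then turn: [ 0.2124  0.1068 -0.1656] [ 0.0003 -0.0002 -0.0025] |t| 0.2897 |w| 0.003 | turn first, then shift [ 0.2121  0.1073 -0.1657]
yaw w [-9.78176220e-01 -3.77168647e-17 -1.00716795e+00] pitch w [-1.28227226e-16  1.83259571e+00 -1.74308885e-16]
10 [-0.74  0.99  0.72  0.2   2.18  1.86] 0.0000 0.47
13 [-0.63  1.05  0.6  -0.11  2.25  1.42] 0.0000 0.56
16 [-0.53  1.01  0.68 -0.39  2.12  1.  ] 0.0000 0.47
19 [-0.59  0.71  1.08 -0.16  1.62  1.03] 0.0000 0.63
22 [-0.7   0.47  1.45  0.1   1.1   0.87] 0.0000 0.61
25 [-0.84  0.33  1.79  0.69  0.7   0.3 ] 0.0000 0.95
28 [-0.98  0.37  2.04  1.65  0.79 -0.7 ] 0.0000 1.12
```

View pics/s2.png

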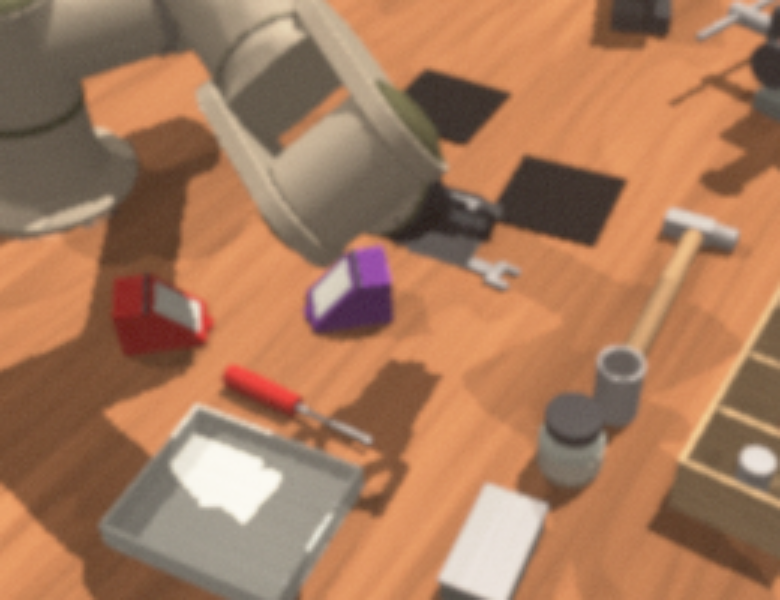

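The scene view shows the tin held under the gripper, with the bystanders untouched and the tray at (235,500). I carry it upright to the tray.

send_rows(
  targets=[
    [1,0.0145,0.007,-0.01,0,0,0],
    [1,0.0278,0.0134,-0.0195,0,0,0],
    [1,0.0278,0.0134,-0.0195,0,0,0],
    [1,0.0278,0.0134,-0.0195,0,0,0],
    [1,0.0278,0.0134,-0.0195,0,0,0],
    [1,0.0278,0.0134,-0.0195,0,0,0],
    [1,0.0278,0.0134,-0.0195,0,0,0],
    [1,0.0278,0.0134,-0.0195,0,0,0],
    [1,0.0135,0.0064,-0.0095,0,0,0],
    [1,0,0,0,0,0,0],
  ],
)

```text
time_s: 12.75
eef_pos: [538.5, -275.3, 150.0]
ee_rot: [-0.249, 0.694, -0.614, -0.282]
force: [0.0, 1.1, -4.1]
grip_width: 0.721
grip_force: 87.6
```

send_rows(
  targets=[
    [1,0,0,0,-0.08,0,-0.082],
    [1,0,0,0,-0.109,0,-0.112],
    [1,0,0,0,-0.109,0,-0.112],
    [1,0,0,0,-0.109,0,-0.112],
    [1,0,0,0,-0.109,0,-0.112],
    [1,0,0,0,-0.109,0,-0.112],
    [1,0,0,0,-0.109,0,-0.112],
    [1,0,0,0,-0.109,0,-0.112],
    [1,0,0,0,-0.109,0,-0.112],
    [1,0,0,0,-0.026,0,-0.027],
  ],
)

```text
time_s: 14.0
eef_pos: [539.7, -272.1, 150.9]
ee_rot: [-0.008, 0.926, -0.019, -0.377]
force: [0.2, 0.3, -5.1]
grip_width: 0.72
grip_force: 88.1
```

Run:
```python
from t import *
yaw=3.1; plan([539,-274,150],tr(Rtin(yaw,0)))
print((tr(Rtin(yaw,105))*(st()[2].inv())).magnitude())
```

```text
t 14.0 pos [ 539.7 -272.1  150.9] J [-0.523, 1.02, 0.699, -0.384, 2.101, 1.011] F [ 0.2  0.3 -5.1] gw 0.72
shift then turn: [0.0002 0.0019 0.0011] [0.0004 0.0016 0.0002] |t| 0.0022 |w| 0.002 | turn first, then shift [0.0002 0.0019 0.0011]
1.8342344859138642
```

Now I turn the tin over above the tray.

send_rows(
  targets=[
    [1,0,0,0,0,0.13,0],
    [1,0,0,0,0,0.15,0],
    [1,0,0,0,0,0.15,0],
    [1,0,0,0,0,0.15,0],
    [1,0,0,0,0,0.15,0],
    [1,0,0,0,0,0.15,0],
    [1,0,0,0,0,0.15,0],
    [1,0,0,0,0,0.14,0],
    [1,0,0,0,0,0.12,0],
    [1,0,0,0,0,0.12,0],
  ],
)

```text
time_s: 15.25
eef_pos: [538.6, -274.1, 151.2]
ee_rot: [0.007, 0.949, -0.023, 0.315]
force: [1.6, -1.1, -4.1]
grip_width: 0.712
grip_force: 88.4
```

send_rows(
  targets=[
    [1,0,0,0,0,0.11,0],
    [1,0,0,0,0,0.11,0],
    [1,0,0,0,0,0.1,0],
    [1,0,0,0,0,0.1,0],
    [1,0,0,0,0,0,0],
    [1,0,0,0,0,0,0],
    [1,0,0,0,0,0,0],
    [1,0,0,0,0,0,0],
    [1,0,0,0,0,0,0],
    [1,0,0,0,0,0,0],
  ],
)

```text
time_s: 16.5
eef_pos: [539.0, -274.3, 150.7]
ee_rot: [0.012, 0.863, -0.019, 0.504]
force: [-0.6, -0.4, -3.0]
grip_width: 0.714
grip_force: 88.7
```

Run:
```python
from t import *
import cv2
yaw=3.1; plan([539,-274,150],tr(Rtin(yaw,105)))
sc=ctrl.capture("scene"); b=ctrl.landmark_of("boss0",sc); print([(np.round(x["point"]),round(x["score"],2)) for x in b])
cv2.imwrite("pics/s3.png",cv2.resize(sc["img"][200:330,130:280,::-1],None,fx=4.5,fy=4.5,interpolation=2))
```

```text
t 16.5 pos [ 539.  -274.3  150.7] J [-0.981, 0.398, 2.045, 1.684, 0.783, -0.749] F [-0.6 -0.4 -3. ] gw 0.714
shift then turn: [-0.0006 -0.0003  0.0003] [ 0.0035  0.005  -0.0003] |t| 0.0008 |w| 0.006 | turn first, then shift [-0.0007 -0.0003  0.0003]
[(array([180., 264.]), 0.61), (array([190., 264.]), 0.48), (array([203., 264.]), 0.47), (array([187., 271.]), 0.39)]
```

View pics/s3.png

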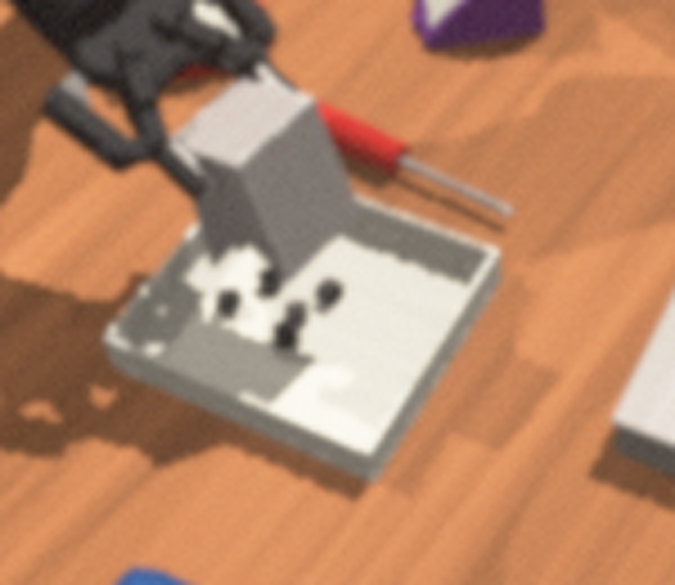

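The crop shows five dark bosses in the tray, around (230–330, 280–335). The sixth is either behind the tin or still inside it, so I shake the tin a little while rising and look again.

send_rows(
  targets=[
    [1,0,0,0,0,0.1,0],
    [1,0,0,0,0,-0.1,0],
    [1,0,0,0,0,0.1,0],
    [1,0,0,0,0,-0.1,0],
    [1,0.013,0,-0.0073,0,0,0],
    [1,0.017,0,-0.01,0,0,0],
    [1,0.017,0,-0.01,0,0,0],
    [1,0.013,0,-0.0073,0,0,0],
    [1,0,0,0,0,0,0],
    [1,0,0,0,0,0,0],
  ],
)

```text
time_s: 17.85
eef_pos: [538.1, -274.1, 219.2]
ee_rot: [0.012, 0.864, -0.019, 0.504]
force: [-0.3, -0.1, -3.6]
grip_width: 0.712
grip_force: 88.7
```

Run:
```python
from t import *
import cv2
s,p,r=st(); print(s["time_s"],p,s["force"],s["joints"].round(2),(r*rg.inv()*Rt).as_matrix()[:,2])
sc=ctrl.capture("scene"); b=ctrl.landmark_of("boss0",sc); print([(np.round(x["point"]),round(x["score"],2)) for x in b])
cv2.imwrite("pics/s4.png",cv2.resize(sc["img"][180:310,130:280,::-1],None,fx=4.5,fy=4.5,interpolation=2))
```

```text
17.85 [ 538.14106298 -274.06442221  219.16120336] [-0.34461357 -0.11358063 -3.61406052] [-0.98  0.26  2.    1.49  0.78 -0.48] [-0.96643187  0.04317703 -0.253269  ]
[(array([196., 273.]), 0.6), (array([197., 251.]), 0.58), (array([239., 169.]), 0.55), (array([188., 264.]), 0.45), (array([176., 265.]), 0.45), (array([203., 262.]), 0.45), (array([188., 268.]), 0.42)]
```

View pics/s4.png

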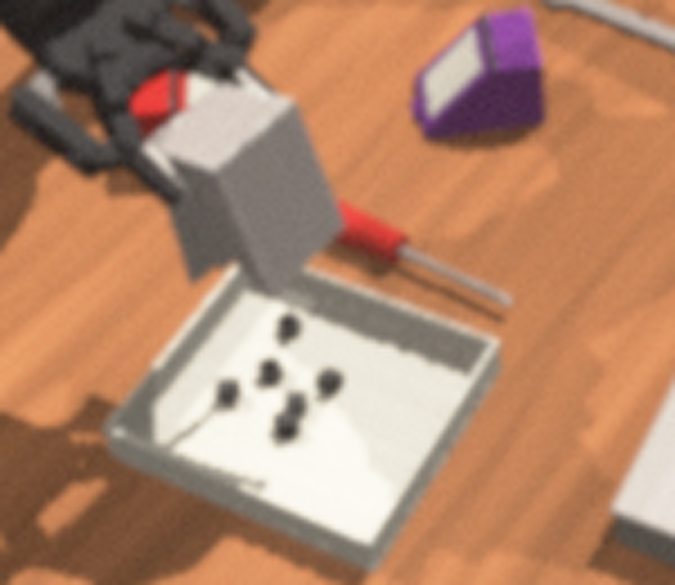

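All six bosses lie in the tray, between (228,395) and (330,383) and up to (288,328). The lid hangs open at (205,250). I turn the tin upright again.

send_rows(
  targets=[
    [1,0,0,0,0,-0.08,0],
    [1,0,0,0,0,-0.1,0],
    [1,0,0,0,0,-0.1,0],
    [1,0,0,0,0,-0.11,0],
    [1,0,0,0,0,-0.12,0],
    [1,0,0,0,0,-0.14,0],
    [1,0,0,0,0,-0.15,0],
    [1,0,0,0,0,-0.15,0],
    [1,0,0,0,0,-0.15,0],
    [1,0,0,0,0,-0.15,0],
  ],
)

```text
time_s: 19.2
eef_pos: [538.4, -273.8, 219.5]
ee_rot: [-0.002, 0.995, -0.022, -0.099]
force: [-0.4, 0.3, -4.0]
grip_width: 0.713
grip_force: 88.5
```

send_rows(
  targets=[
    [1,0,0,0,0,-0.15,0],
    [1,0,0,0,0,-0.15,0],
    [1,0,0,0,0,-0.13,0],
    [1,0,0,0,0,-0.1,0],
    [1,0,0,0,0,-0.05,0],
    [1,0,0,0,0,0,0],
    [1,0,0,0,0,0,0],
    [1,0,0,0,0,0,0],
    [1,0,0,0,0,0,0],
    [1,0,0,0,0,0,0],
  ],
)

```text
time_s: 20.45
eef_pos: [538.3, -274.3, 220.2]
ee_rot: [-0.008, 0.926, -0.021, -0.377]
force: [-0.1, 0.4, -4.4]
grip_width: 0.717
grip_force: 88.6
```

Run:
```python
from t import *
s,p0,r0=st(); M=[585,304]
for yaw in(h,2.0,2.3,3.1):
    r=tr(Rtin(yaw,0)); pm=tip([*M,120],Rtin(yaw,0)); print(yaw); plan(pm,r)
    q=s["joints"]; w=(r0.inv()*r).as_rotvec()
    seq=[(p0,r0*R.from_rotvec(w*k/9)) for k in range(1,10)]+[(p0+(pm-p0)*k/14,r) for k in range(1,15)]+[(pm+[0,0,-115*k/10],r) for k in range(1,11)]
    mx=0
    for i,(p,rr) in enumerate(seq):
        qn,c=ik(p,rr,q,P); v=np.abs((qn-q)/[2.39,2.39,3.01,3.14,3.14,3.14]/.7/.125).max(); q=qn
        if i in(8,15,22,32): print(i,q.round(2),"%.4f"%c,v.round(2))
```

```text
1.696
t 20.45 pos [ 538.3 -274.3  220.2] J [-0.527, 0.978, 0.604, -0.422, 2.227, 0.946] F [-0.1  0.4 -4.4] gw 0.717
shift then turn: [ 0.0682 -0.5688  0.0376] [9.7770e-01 6.0000e-04 1.0029e+00] |t| 0.5741 |w| 1.401 | turn first, then shift [-0.3468 -0.1186  0.4419]
8 [-0.84  0.82  0.89  0.46  2.05  2.26] 0.0000 0.39
15 [-0.47  0.6   1.38  0.62  1.64  2.43] 0.0000 0.3
22 [0.   0.67 1.37 0.8  1.32 2.72] 0.0000 0.32
32 [0.   0.84 1.42 0.85 1.17 2.55] 0.0000 0.09
2.0
t 20.45 pos [ 538.3 -274.3  220.2] J [-0.527, 0.978, 0.604, -0.422, 2.227, 0.946] F [-0.1  0.4 -4.4] gw 0.717
shift then turn: [ 0.0705 -0.5699  0.0354] [0.7657 0.0009 0.785 ] |t| 0.5753 |w| 1.097 | turn first, then shift [-0.3027 -0.2831  0.399 ]
8 [-0.77  0.92  0.72  0.32  2.22  2.04] 0.0000 0.38
15 [-0.41  0.7   1.21  0.5   1.82  2.28] 0.0000 0.28
22 [0.02 0.79 1.16 0.69 1.56 2.6 ] 0.0000 0.29
32 [0.02 0.94 1.21 0.71 1.41 2.47] 0.0000 0.08
2.3
t 20.45 pos [ 538.3 -274.3  220.2] J [-0.527, 0.978, 0.604, -0.422, 2.227, 0.946] F [-0.1  0.4 -4.4] gw 0.717
shift then turn: [ 0.0725 -0.5719  0.0334] [0.5566 0.0012 0.5699] |t| 0.5774 |w| 0.797 | turn first, then shift [-0.2264 -0.4201  0.325 ]
8 [-0.71  0.99  0.58  0.13  2.33  1.76] 0.0000 0.34
15 [-0.34  0.79  1.05  0.37  1.98  2.1 ] 0.0000 0.27
22 [0.07 0.91 0.93 0.6  1.8  2.47] 0.0000 0.27
32 [0.07 1.04 0.98 0.58 1.64 2.36] 0.0000 0.07
3.1
t 20.45 pos [ 538.3 -274.3  220.2] J [-0.527, 0.978, 0.604, -0.422, 2.227, 0.946] F [-0.1  0.4 -4.4] gw 0.717
shift then turn: [ 0.0749 -0.58    0.0311] [-0.0013  0.0019 -0.0035] |t| 0.5856 |w| 0.004 | turn first, then shift [ 0.0769 -0.5797  0.0305]
8 [-0.53  0.98  0.61 -0.42  2.22  0.94] 0.0000 0.0
15 [-0.15  0.92  0.81 -0.09  2.18  1.44] 0.0000 0.27
22 [0.22 1.28 0.19 0.28 2.4  1.97] 0.0000 0.77
32 [0.22 1.36 0.31 0.23 2.21 1.9 ] 0.0000 0.06
```

send_rows(
  targets=[
    [1,0,0,0,0.07,0,0.072],
    [1,0,0,0,0.11,0,0.113],
    [1,0,0,0,0.11,0,0.113],
    [1,0,0,0,0.11,0,0.113],
    [1,0,0,0,0.11,0,0.113],
    [1,0,0,0,0.11,0,0.113],
    [1,0,0,0,0.11,0,0.113],
    [1,0,0,0,0.036,0,0.036],
    [1,-0.01,-0.01,0.014,0,0,0],
    [1,-0.0216,-0.0202,0.0285,0,0,0],
  ],
)

```text
time_s: 21.7
eef_pos: [543.8, -214.8, 211.1]
ee_rot: [-0.203, 0.779, -0.502, -0.316]
force: [-0.1, -1.1, -4.0]
grip_width: 0.715
grip_force: 88.7
```

send_rows(
  targets=[
    [1,-0.0216,-0.0202,0.0285,0,0,0],
    [1,-0.0216,-0.0202,0.0285,0,0,0],
    [1,-0.0216,-0.0202,0.0285,0,0,0],
    [1,-0.0216,-0.0202,0.0285,0,0,0],
    [1,-0.0216,-0.0202,0.0285,0,0,0],
    [1,-0.0216,-0.0202,0.0285,0,0,0],
    [1,-0.0216,-0.0202,0.0285,0,0,0],
    [1,-0.0216,-0.0202,0.0285,0,0,0],
    [1,-0.0216,-0.0202,0.0285,0,0,0],
    [1,-0.0216,-0.0202,0.0285,0,0,0],
  ],
)

```text
time_s: 22.95
eef_pos: [580.8, 192.4, 157.3]
ee_rot: [-0.202, 0.78, -0.501, -0.316]
force: [0.6, -0.4, -3.4]
grip_width: 0.717
grip_force: 88.6
```

Run:
```python
from t import *
for z in(120,40,5): plan(tip([585,304,z],Rtin(2.0,0)),tr(Rtin(2.0,0)))
```

```text
t 22.95 pos [580.8 192.4 157.3] J [-0.131, 0.73, 1.232, 0.632, 1.64, 2.474] F [ 0.6 -0.4 -3.4] gw 0.717
shift then turn: [-0.0549 -0.0503  0.0706] [ 0.0008 -0.0009 -0.0013] |t| 0.1026 |w| 0.002 | turn first, then shift [-0.0547 -0.0503  0.0707]
t 22.95 pos [580.8 192.4 157.3] J [-0.131, 0.73, 1.232, 0.632, 1.64, 2.474] F [ 0.6 -0.4 -3.4] gw 0.717
shift then turn: [ 0.0008 -0.0504  0.128 ] [ 0.0008 -0.0009 -0.0013] |t| 0.1376 |w| 0.002 | turn first, then shift [ 0.001  -0.0503  0.128 ]
t 22.95 pos [580.8 192.4 157.3] J [-0.131, 0.73, 1.232, 0.632, 1.64, 2.474] F [ 0.6 -0.4 -3.4] gw 0.717
shift then turn: [ 0.0252 -0.0505  0.1531] [ 0.0008 -0.0009 -0.0013] |t| 0.1632 |w| 0.002 | turn first, then shift [ 0.0254 -0.0503  0.1532]
```

send_rows(
  targets=[
    [1,-0.016,-0.0145,0.0205,0,0,0],
    [1,-0.016,-0.0145,0.0205,0,0,0],
    [1,-0.014,-0.013,0.018,0,0,0],
    [1,-0.009,-0.008,0.0115,0,0,0],
    [1,0.008,0,0.008,0,0,0],
    [1,0.013,0,0.013,0,0,0],
    [1,0.013,0,0.013,0,0,0],
    [1,0.013,0,0.013,0,0,0],
    [1,0.01,0,0.01,0,0,0],
    [1,0,0,0,0,0,0],
  ],
)

```text
time_s: 24.2
eef_pos: [589.5, 291.4, 63.3]
ee_rot: [-0.202, 0.779, -0.501, -0.317]
force: [-0.3, 0.1, -3.7]
grip_width: 0.716
grip_force: 88.6
```

Run:
```python
from t import *
from h import proj
import cv2
plan(tip([585,304,5],Rtin(2.0,0)),tr(Rtin(2.0,0)))
s,p,r=st(); Rn=r*rg.inv()*Rt; O=p-r.apply([0,0,TO])-Rn.apply(gl); print("O",O,Rn.as_matrix()[:,2])
c=ctrl.capture("top"); im=cv2.resize(c["img"][125:225,105:205,::-1],None,fx=6,fy=6,interpolation=2)
for l in ((-10,-31,60),(-45,-31,60),(-45,31,60),(-10,31,60),(45,-31,5),(45,31,5)):
    u=(proj(c,Rn.apply(l)+O)-[105,125]+.5)*6; cv2.circle(im,tuple(int(v) for v in u),4,(0,255,0),1)
cv2.imwrite("pics/t5.png",im)
```

```text
t 24.2 pos [589.5 291.4  63.3] J [0.02, 0.89, 1.201, 0.699, 1.456, 2.503] F [-0.3  0.1 -3.7] gw 0.716
shift then turn: [ 0.0219 -0.0012  0.0254] [ 0.0016  0.0012 -0.0028] |t| 0.0336 |w| 0.003 | turn first, then shift [ 0.0219 -0.0011  0.0254]
O [584.78170952 301.68929692  38.50125205] [3.30826050e-03 1.97550280e-04 9.99994508e-01]
```

View pics/t5.png

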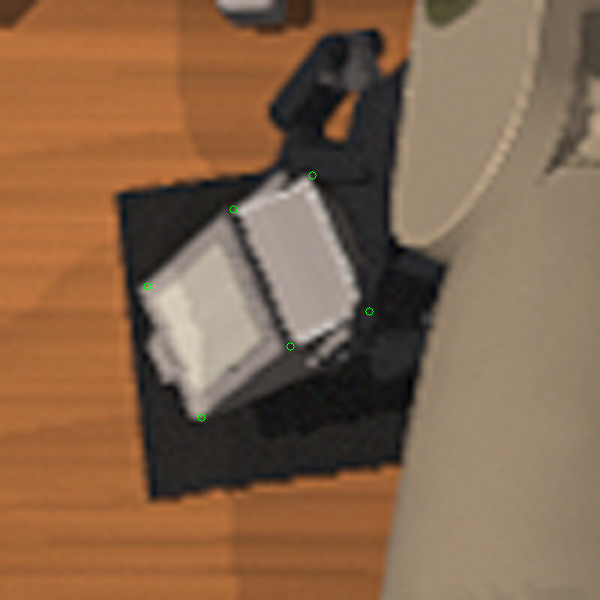

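The top crop shows the tin upright over the mat with its lid shut, and the model corners lie on the tin's corners to within about 10 px of the enlarged picture. I lower it gently.

send_rows(
  targets=[
    [1,0.0035,-0.001,0.0036,0,0,0],
    [1,0.0035,0,0.0036,0,0,0],
    [1,0.0035,0,0.0036,0,0,0],
    [1,0.0035,0,0.0036,0,0,0],
    [1,0.0035,0,0.0036,0,0,0],
    [1,0.0014,0,0.0014,0,0,0],
    [1,0.001,0,0.001,0,0,0],
    [1,0.001,0,0.001,0,0,0],
    [1,0,0,0,0,0,0],
    [1,0,0,0,0,0,0],
  ],
)

```text
time_s: 25.5
eef_pos: [590.9, 291.9, 34.8]
ee_rot: [-0.203, 0.779, -0.501, -0.317]
force: [-0.6, -0.1, -4.1]
grip_width: 0.716
grip_force: 88.6
```

send_rows(
  targets=[
    [1,0.0005,0,0.0005,0,0,0],
    [1,0.0005,0,0.0005,0,0,0],
    [1,0.0005,0,0.0005,0,0,0],
    [1,0,0,0,0,0,0],
    [1,0,0,0,0,0,0],
    [1,0,0,0,0,0,0],
    [1,0,0,0,0,0,0],
    [1,0,0,0,0,0,0],
    [1,0,0,0,0,0,0],
    [1,0,0,0,0,0,0],
  ],
)

```text
time_s: 26.75
eef_pos: [590.9, 291.9, 32.5]
ee_rot: [-0.203, 0.779, -0.501, -0.317]
force: [0.3, -0.3, -3.6]
grip_width: 0.714
grip_force: 88.6
```

send_rows(
  targets=[
    [1,0.0005,0,0.0005,0,0,0],
    [1,0,0,0,0,0,0],
    [1,0.0005,0,0.0005,0,0,0],
    [1,0,0,0,0,0,0],
    [1,0.0005,0,0.0005,0,0,0],
    [1,0,0,0,0,0,0],
    [1,0,0,0,0,0,0],
    [1,0,0,0,0,0,0],
    [1,0,0,0,0,0,0],
    [1,0,0,0,0,0,0],
  ],
)

```text
time_s: 28.0
eef_pos: [590.9, 291.8, 30.4]
ee_rot: [-0.203, 0.779, -0.501, -0.317]
force: [-0.6, 0.5, -3.5]
grip_width: 0.716
grip_force: 88.6
```

send_rows(
  targets=[
    [1,0.0004,0,0.0004,0,0,0],
    [1,0,0,0,0,0,0],
    [1,0.0004,0,0.0004,0,0,0],
    [1,0,0,0,0,0,0],
    [1,0,0,0,0,0,0],
    [1,0,0,0,0,0,0],
    [1,0,0,0,0,0,0],
    [1,0,0,0,0,0,0],
    [1,0,0,0,0,0,0],
    [1,0,0,0,0,0,0],
  ],
)

```text
time_s: 29.25
eef_pos: [590.9, 291.8, 30.0]
ee_rot: [-0.203, 0.779, -0.501, -0.317]
force: [-4.4, -2.9, 5.7]
grip_width: 0.714
grip_force: 89.4
```

Contact shows as an upward force. I release and back off along the tool axis.

send_rows(
  targets=[
    [-1,0,0,0,0,0,0],
    [-1,0,0,0,0,0,0],
    [-1,0,0,0,0,0,0],
    [-1,0,0,0,0,0,0],
    [-1,0,0,0,0,0,0],
    [-1,0,0,0,0,0,0],
    [-1,0,0,-0.01,0,0,0],
    [-1,0,0,-0.02,0,0,0],
    [-1,0,0,-0.025,0,0,0],
    [-1,0,0,-0.03,0,0,0],
  ],
)

```text
time_s: 30.5
eef_pos: [616.2, 236.6, 91.8]
ee_rot: [-0.203, 0.779, -0.501, -0.316]
force: [1.1, -0.2, 0.1]
grip_width: 0.999
grip_force: 0.0
```

send_rows(
  targets=[
    [-1,0,0,-0.04,0,0,0],
    [-1,-0.02,0,-0.04,0,0,0],
    [-1,-0.03,0,-0.04,0,0,0],
    [-1,-0.03,0,-0.04,0,0,0],
    [-1,-0.02,0,-0.03,0,0,0],
    [-1,0,0,0,0,0,0],
    [-1,0,0,0,0,0,0],
    [-1,0,0,0,0,0,0],
    [-1,0,0,0,0,0,0],
    [-1,0,0,0,0,0,0],
  ],
)

```text
time_s: 31.75
eef_pos: [641.0, 182.9, 295.9]
ee_rot: [-0.203, 0.779, -0.501, -0.317]
force: [-0.2, -1.2, -0.1]
grip_width: 1.006
grip_force: 0.0
```

Run:
```python
from t import *
import cv2
print(st()[0]["grip_width"],st()[0]["force"],st()[1])
a=ctrl.capture("scene")["img"]; b=ctrl.capture("top")["img"]
v=np.hstack([cv2.resize(a[110:310,140:380],(480,400)),cv2.resize(b[125:225,105:185],(320,400))]); cv2.imwrite("pics/f.png",v[:,:,::-1])
```

```text
1.005683667618722 [-0.15386592 -1.24143661 -0.11369068] [640.95204934 182.88512169 295.87916584]
```

View pics/f.png

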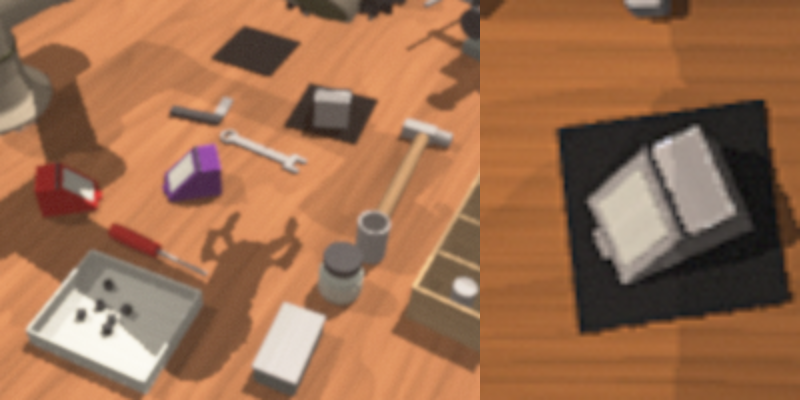

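The final view shows the tin upright with its lid shut in the middle of the mat, at (330,108) in the scene half and (670,205) in the top half. The six bosses are in the tray around (105,305), and nothing else has moved.

```bash
python3 -c "
from rig import ctrl
print(ctrl.finish_job())"
```

```text
the job is handed in; nothing more can be done
None
```

I handed the job in at about 32 s: the last pictures show all six bosses in the tray, the empty tin upright with its lid shut in the middle of the far mat, the gripper clear of everything, and no tools moved; the hand-in call returned no verdict.

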